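# Snap the toolbox shut and hold it up

### The job

The counter under the red toolbox has to be wiped. Close its lid and press it down at the front until the latch snaps and holds it shut; then take the toolbox by the handle on its lid, lift it straight up about 12 cm clear of the counter and finish holding it there in the gripper, level and still, without letting it go. Keep the toolbox upright throughout and do not push the other things on the counter about.

Things in the scene. Friction and masses are not known exactly. Their poses are not given: they have to be found in the camera images.
- toolbox_centre (a point): Centre of the red plastic toolbox's lower box (loose; 0.6 to 0.9 kg in all): 150 mm deep (x), 270 wide (y), 85 high, this point 42.5 mm above its underside. Axes go with the box: x from the front (latch side, roughly towards the robot) to the hinge side, z up. The shut lid has the same outline and its top is 120 mm above the underside. The latch sticks out 15 mm from mid-front.
- lid_hinge (a point): Middle of the hinge line, on the far upper edge of the lower box: 75 mm along +x and 42.5 mm above the box's centre point. Axes go with the lower box; the hinge line runs along y. The hinge is stiff: the lid stays at any angle it is left at, and takes 1 to 3 N at its front edge to swing.
- lid (a joint): Opening angle of the lid in rad: 0 is shut, it grows as the lid's front edge swings up and back (1.75 at most). It starts part open, 0.5 to 1.1.
- lid_front (a point): Point on the lid's outer (top) face, in the middle of its width, 22 mm from its front edge and 128 mm from the hinge line (35 mm above the hinge line when shut): a good place to press. Axes go with the lid: x from its front edge to the hinge, z out of the top face. Pressed here, the latch snaps at about 12 N and the lid then stops hard.
- latch (a joint): Travel in m of the sprung press-button latch in the middle of the box's front: 0 is sprung out, growing as it is pushed in (8 mm at most). The closing lid's catch bar pushes its bevelled nose in about 4 mm; it springs back to 0 once the lid is caught, and the lid then cannot rise. Pressing the button in would release the lid.
- handle (a point): Centre of the black handle bar fixed on the lid's top face, mid-lid: 18 mm thick along x, 16 high along z, 124 long along y (100 mm clear between its posts). Its axis is 38 mm above the lid's top face, leaving a 30 mm gap under the bar. Axes go with the lid; with the lid shut this point is right above the box's centre, 158 mm above the underside.
- socket_wrench: Bystander: steel ratchet socket wrench, 190 mm long, lying on the counter in front of the toolbox, up to 43 mm high at the socket. Origin on its underside, mid-length; x along it.
- silicone_ring: Bystander: flat dark silicone gasket ring, 88 mm across, 7 mm high, at one end of the toolbox. Origin at the centre of its underside.
- funnel: Bystander: orange plastic funnel standing mouth down, 112 mm across, 118 mm high, at one end of the toolbox. Origin at the centre of its underside.
- blender_jar: Bystander: glass blender jar upside down, 140 mm across with a side handle along its x, 215 mm high. Origin at the centre of its underside.
- mug: Bystander: white mug, 82 mm across, 92 mm high, behind the toolbox. Origin at the centre of its underside.
- coffee_jar: Bystander: amber glass jar with black cap, 72 mm across, 130 mm high. Origin at the centre of its underside.
- screwdriver: Bystander: screwdriver, 190 mm long, lying on the counter. Origin on its underside; x along it.

How it is judged:
By the outcome, as a careful person would: the job done as asked, in the order asked, and still so for the second after the job is handed in, while the arm keeps its last pose, push and grip.
It also fails if it takes over 54 s, if anything falls off the work surface, if the arm or the gripper's body presses on something with over 40 N, if the wrist force passes 120 N, or if a joint passes its speed limit or range.

### The arm

A 6-joint arm with a two-finger parallel gripper is mounted at the origin on the work surface. World frame = base frame: x ahead of the robot, y to its left, z up, the work surface at z = 0. Lengths are in mm, angles in rad, forces in N, time in s.
With the tool pointing down it reaches from about 350 to 975 mm from the base axis. Payload 7.1 kg.
Tool frame: the origin (TCP) lies on the centre line of the jaws, within the pads' length; the fingertips stand 8 mm ahead of it and the grasp point (between the pads) lies 11 mm behind it; z points along the fingers, x is the direction in which the jaws open and shut, and the axes are right-handed (so a half turn about z gives the same grasp; the last joint's range is limited). The gripper opens to 88 mm and grips with 3 to 60 N. Pads are 20 mm wide; open, the fingers measure 115 mm over their backs; the gripper's body (75 mm by 178 mm) begins 61 mm behind the grasp point.
Start: joints at [-1.336, 0.423, 1.63, -0, 1.089, -0.019], TCP at [156.946, -604.957, 230.675] pointing down, gripper open.
Joint ranges: [-3, 3], [-0.9, 2.11], [0.09, 2.58], [-1.31, 4.45], [0.11, 2.69], [-2.54, 2.54]. Speed limits (rad/s): [2.39, 2.39, 3.01, 3.14, 3.14, 3.14].

### API

Orientations are given as a rotation vector (axis times angle).
In Python, from workcell import ctrl gives the robot as it stands.
- The arm moves only by the shell command python3 -m handwheel 'ROWS'. ROWS is JSON, a list of rows, each a list of 3 entries, a list of its own where there are three numbers: the turn, a rotation vector about the tool's x, y, z in rad, then the shift along the tool's x, y, z in mm, then the opening, from 0 (shut) to 1 (fully open). In form: [[[ax, ay, az], [tx, ty, tz], jaw], ...]. A call has exactly 10 rows; each row shifts and turns the pose as measured when the row begins, along the tool's axes as they then stand; what a row does not reach is not made up. A row lasts 1/12 s, in which the tool goes at most 41.7 mm and 7.16 degrees, less where a joint would pass 70% of its speed; a pose out of reach is approached as far as the arm can. A call with a gripper value outside its range is refused whole. The fingers move at their own pace and stop on an object; the grip force is fixed at half the most. Time passes only in rows, so rows that do not move let the fingers close, or fill a call up. It gives the time, the measured TCP pose, the force and the opening at its end, in the units of the state.
- ctrl.get_obs(): the state, without advancing time (a new reading comes with each control period).
- ctrl.get_image(name): name is "scene" or "side" or "wrist"; returns a dict with "pixels" (384x512x3 uint8, red, green, blue), "camera_matrix" (3x3 intrinsics, pixels), "rvec" (rotation vector, rad) and "tvec" (3), from world to camera coordinates, as OpenCV has them. Camera axes: x right, y down, z forward; pixel columns grow to the right and rows downward; lengths in mm; the calibration is good to about 2 mm. The wrist camera is an equidistant fisheye: a pixel r from the principal point sees the ray r / f radians off the axis. A picture is of the moment at which its call begins. There is no depth.
- ctrl.close_job(): hands the job in, once; it reports no verdict.
Trained networks look in a picture, given as the dict that the camera call returned (one of the last four; its "shot" number tells which), for a name from the list of things; names that differ only in an ending like _2 or _b are one class to them, and where a whole thing is asked for, a point or a joint stands for the part that bears it (a point fixed in the world has none). Each returns a list of dicts, best first, with "score" (0 to 1); they miss things now and then, are a little off and sometimes report something else, mostly with a low value. They report only what shows in the picture. A call takes as long as a camera call.
- ctrl.look_for(picture, query): "position" ([x, y, z] in mm, in the coordinates of the camera as it stood for that picture, good to about 4 mm: the middle of the surface that is visible of it).
- ctrl.spot_point(picture, query): "position" ([x, y, z] in mm, in the coordinates of the camera as it stood for that picture, good to about 4 mm: a listed point, or the origin of a listed thing).
The state is a dict: "t": time; "qpos": joint angles; "qvel": joint speeds; "joint_torque": joint torques, N m; "ee_pos": TCP position; "orientation": TCP orientation; "ft_force": force on the tool from outside, world axes, zero at the start; "moment": the same for the moment, N m; "width": finger opening in mm.
Only numpy, scipy, OpenCV 4.12 (cv2) and the standard library are available. Lean on these libraries where they do the work, as an engineer would, in place of code of your own. Each camera call takes 0.05 s, during which the arm holds its last target.

## Working session

There is one attempt and no reset: what is moved stays moved. The work goes in short steps, Python scripts to look and compute and a shell command to move; the robot and the scene stay as the last step left them, time stands still between calls to the robot, and variables do not carry over. Pictures are saved under pics/ and viewed, and the job is handed in when it is done.

```bash
mkdir -p pics; ls
cat > h.py <<'E'
import numpy as np,cv2
from workcell import ctrl
from scipy.spatial.transform import Rotation as R
def w(p,pos):
    M=R.from_rotvec(np.ravel(p["rvec"])).as_matrix(); return M.T@(np.array(pos)-np.ravel(p["tvec"]))
def shot(n,f):
    p=ctrl.get_image(n); cv2.imwrite("pics/"+f,p["pixels"][:,:,::-1]); return p
E
python3 - <<'E'
from h import *
for n in ("scene","side"):
    p=shot(n,n+"1.png")
    for q in ("toolbox_centre","lid_hinge","lid_front","handle"):
        for d in ctrl.spot_point(p,q)[:2]: print(n,q,round(d["score"],2),w(p,d["position"]).round(0))
o=ctrl.get_obs();print(o)
E
```

```text
pics
scene toolbox_centre 0.96 [566.  32.  40.]
scene lid_hinge 0.56 [632.  10.  84.]
scene lid_front 0.97 [568.  36. 196.]
scene handle 0.82 [627.  12. 186.]
side toolbox_centre 0.56 [566.  33.  41.]
side lid_hinge 0.63 [638.  11.  82.]
side lid_front 0.92 [569.  34. 201.]
side handle 0.95 [631.  19. 187.]
{'t': 0.5, 'qpos': array([-1.33599950e+00,  4.23137996e-01,  1.62995222e+00, -4.07014352e-06,
        1.08857919e+00, -1.90087786e-02]), 'qvel': array([-0.0010366 , -0.00127597,  0.0011138 ,  0.00030065,  0.00128592,
        0.00157742]), 'joint_torque': array([-2.08626975e-04, -5.44140959e+01, -2.73815113e+01,  6.44142553e-02,
        1.76755793e-02, -3.75527270e-05]), 'ee_pos': array([ 156.93918585, -604.92975354,  230.63076149]), 'orientation': array([-2.48469514e+00,  1.92239689e+00,  9.74924159e-05]), 'ft_force': array([-0.29823604,  0.26847919,  0.86086897]), 'moment': array([ 0.00298543, -0.02690933, -0.00407747]), 'width': 87.53291256076568}
```

View pics/scene1.png

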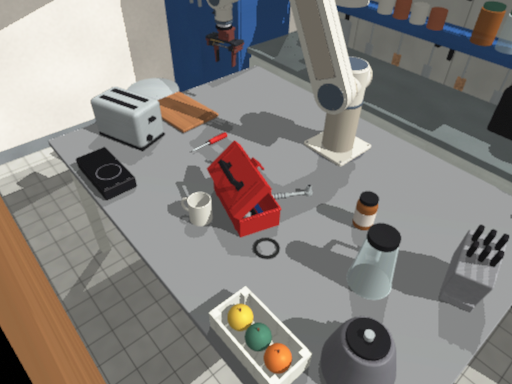

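View pics/side1.png

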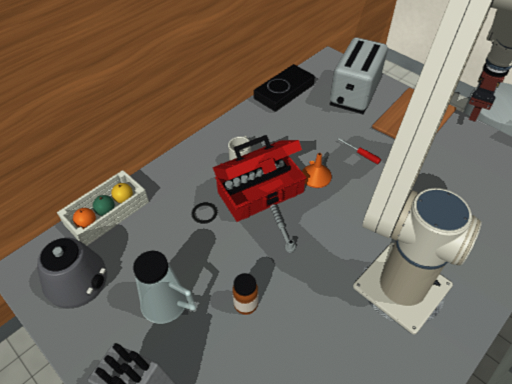

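Run:
```python
from h import *
for n in ("scene","side"):
    p=shot(n,n+"2.png")
    for q in ("socket_wrench","silicone_ring","funnel","blender_jar","mug","coffee_jar","screwdriver"):
        for d in ctrl.spot_point(p,q)[:1]: print(n,q,round(d["score"],2),w(p,d["position"]).round(0))
    for q in ("toolbox_centre","lid_hinge","lid_front","handle"):
        for d in ctrl.spot_point(p,q)[:1]: print(n,q,round(d["score"],2),w(p,d["position"]).round(0))
o=ctrl.get_obs();print(R.from_rotvec(o['orientation']).as_matrix().round(3))
```

```text
scene socket_wrench 0.62 [405.  99.   2.]
scene silicone_ring 0.65 [640. 233.  -0.]
scene blender_jar 0.91 [483. 541.  -3.]
scene mug 0.88 [727. -26.  -4.]
scene screwdriver 0.71 [ 435. -377.   -2.]
scene toolbox_centre 0.69 [562.  30.  43.]
scene lid_hinge 0.68 [633.  12.  85.]
scene lid_front 0.91 [570.  36. 198.]
side silicone_ring 0.66 [642. 238.  -4.]
side funnel 0.58 [ 472. -167.   -0.]
side blender_jar 0.8 [487. 534.   6.]
side mug 0.75 [726. -24.   2.]
side coffee_jar 0.94 [304. 376.   2.]
side screwdriver 0.45 [ 433. -375.    2.]
side toolbox_centre 0.71 [563.  35.  46.]
side lid_hinge 0.73 [641.   9.  83.]
side lid_front 0.7 [573.  34. 195.]
side handle 0.86 [633.  15. 186.]
[[ 0.251 -0.968 -0.   ]
 [-0.968 -0.251  0.   ]
 [-0.    -0.    -1.   ]]
```

The toolbox sits at about (240,190) in the scene view and (260,180) in the side view. It's yawed about -0.30 rad with the lid open about 0.75 rad. The funnel is just past its right end and the ring past its left. The hinge radius matches the sizes given. Next I rise, turn the jaws to the box's x and close them.

```bash
python3 -m handwheel '[[[0,0,-0.102],[0,0,-12],0],[[0,0,-0.102],[0,0,-12],0],[[0,0,-0.102],[0,0,-12],0],[[0,0,-0.102],[0,0,-12],0],[[0,0,-0.102],[0,0,-12],0],[[0,0,-0.102],[0,0,-12],0],[[0,0,-0.102],[0,0,-12],0],[[0,0,-0.102],[0,0,-12],0],[[0,0,-0.102],[0,0,-12],0],[[0,0,-0.102],[0,0,-12],0]]'
cat >> h.py <<'E'
C=np.array([564,32.5,0]);yaw=np.arctan2(-22,72)
def st(target=None):
    o=ctrl.get_obs();M=R.from_rotvec(o['orientation']).as_matrix();e=o['ee_pos']
    bx=np.array([np.cos(yaw),np.sin(yaw),0]);by=np.array([-bx[1],bx[0],0])
    print('t',round(o['t'],2),'ee',e.round(1),'box',((e-C)@bx).round(1),((e-C)@by).round(1),'F',o['ft_force'].round(1),'w',round(o['width'],1))
    print('toolx yaw',np.arctan2(M[1,0],M[0,0]).round(3),'box yaw',round(yaw,3),'toolz',M[:,2].round(3),'q',o['qpos'].round(2))
    if target is not None:  # box-frame target x,y,z -> tool shift
        g=C+bx*target[0]+by*target[1]+np.array([0,0,target[2]]);print('shift',(M.T@(g-e)).round(1))
    return o
E
python3 -c "
from h import *
st((5,0,300))"
```

```text
t: 2.53
ee_pos: [156.5, -602.9, 352.1]
orientation: [-3.11, 0.392, 0.004]
ft_force: [1.2, -0.3, 0.5]
width: 24.4
t 2.53 ee [ 156.5 -602.9  352.1] box -204.1 -726.7 F [ 1.2 -0.3  0.5] w 24.4
toolx yaw -0.251 box yaw -0.297 toolz [-0.002  0.008 -1.   ] q [-1.34  0.31  1.5   0.    1.33 -1.09]
shift [ 242.3 -716.    56.2]
```

```bash
python3 -m handwheel '[[[0,0,0.046],[11,-36,0],0],[[0,0,0],[11,-36,0],0],[[0,0,0],[11,-36,0],0],[[0,0,0],[11,-36,0],0],[[0,0,0],[11,-36,0],0],[[0,0,0],[11,-36,0],0],[[0,0,0],[11,-36,0],0],[[0,0,0],[11,-36,0],0],[[0,0,0],[11,-36,0],0],[[0,0,0],[11,-36,0],0]]'
python3 -c "
from h import *
st((18,0,260))"
```

```text
t: 3.37
ee_pos: [367.6, -282.8, 356.3]
orientation: [3.104, -0.47, 0.004]
ft_force: [0.2, -0.5, 0.8]
width: 0.6
t 3.37 ee [ 367.6 -282.8  356.3] box -95.7 -359.0 F [ 0.2 -0.5  0.8] w 0.6
toolx yaw -0.301 box yaw -0.297 toolz [ 0.002 -0.003 -1.   ] q [-0.68  0.04  1.83 -0.    1.27 -0.38]
shift [ 112.  -359.6   95.8]
```

```bash
python3 -m handwheel '[[[0,0,0],[11,-36,4],0],[[0,0,0],[11,-36,4],0],[[0,0,0],[11,-36,4],0],[[0,0,0],[11,-36,4],0],[[0,0,0],[11,-36,4],0],[[0,0,0],[11,-36,10],0],[[0,0,0],[11,-36,14],0],[[0,0,0],[11,-36,17],0],[[0,0,0],[11,-36,17],0],[[0,0,0],[11,-36,17],0]]'
python3 - <<'E'
from h import *
st((18,0,225))
p=shot("wrist","w1.png")
p=shot("scene","s3.png")
for n in ("scene","side"):
    p=shot(n,n+"3.png")
    for q in ("toolbox_centre","lid_hinge","lid_front","handle"):
        for d in ctrl.spot_point(p,q)[:1]: print(n,q,round(d["score"],2),w(p,d["position"]).round(0))
E
```

```text
t: 4.2
ee_pos: [587.6, 42.2, 267.0]
orientation: [3.102, -0.468, 0.029]
ft_force: [1.0, 0.0, 0.7]
width: 0.3
t 4.2 ee [587.6  42.2 267. ] box 19.7 16.2 F [1.  0.  0.7] w 0.3
toolx yaw -0.299 box yaw -0.297 toolz [ 0.018 -0.007 -1.   ] q [ 0.06  0.32  1.69 -0.01  1.11  0.36]
shift [-2.5 16.1 42. ]
scene toolbox_centre 0.65 [566.  32.  43.]
scene lid_hinge 0.78 [629.  10.  84.]
scene lid_front 0.68 [568.  36. 195.]
scene handle 0.62 [624.  13. 188.]
side toolbox_centre 0.65 [641. 234.  -2.]
side lid_hinge 0.71 [639.  11.  81.]
side lid_front 0.93 [570.  34. 200.]
side handle 0.57 [627.  16. 186.]
```

View pics/w1.png

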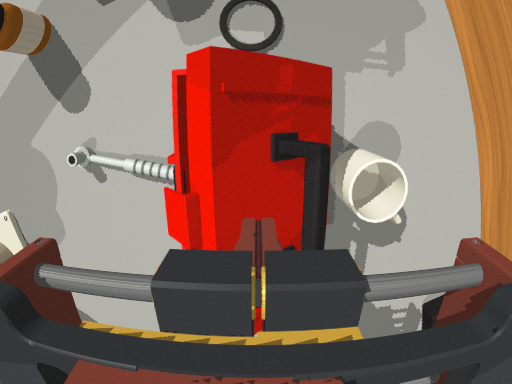

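View pics/side3.png

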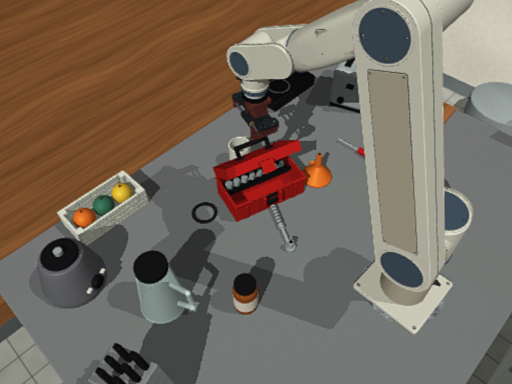

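Wrist view: the box edges run straight up the picture and the handle bar is at (315,190), so the jaws are aligned with the box. The wrench at (75,158) and the mug at (375,185) are clear. Next I centre and descend.

```bash
cat >> h.py <<'E'
_st=st
def st(target=None,lidx=None):
    o=_st(target);M=R.from_rotvec(o['orientation']).as_matrix()
    G=R.from_euler('z',yaw).as_matrix()@np.diag([1,-1,-1.])
    print('turn',R.from_matrix(M.T@G).as_rotvec().round(3));return o
E
python3 -m handwheel '[[[0.004,0.016,0],[-0.5,4,5],0],[[0,0,0],[-0.5,4,5],0],[[0,0,0],[-0.5,4,5],0],[[0,0,0],[-0.5,3,5],0],[[0,0,0],[0,0,5],0],[[0,0,0],[0,0,5],0],[[0,0,0],[0,0,5],0],[[0,0,0],[0,0,5],0],[[0,0,0],[0,0,5],0],[[0,0,0],[0,0,3],0]]'
python3 -c "
from h import *
st((18,2,206))
for th in np.arange(.8,-.01,-.05):
  print(round(th,2),round(88-128*np.cos(th)+35*np.sin(th),1),round(93+128*np.sin(th)+35*np.cos(th),1))"
```

```text
t: 5.63
ee_pos: [582.0, 22.6, 217.5]
orientation: [3.103, -0.475, 0.058]
ft_force: [-0.5, 0.1, 0.1]
width: 0.4
t 5.63 ee [582.   22.6 217.5] box 20.1 -4.2 F [-0.5  0.1  0.1] w 0.4
toolx yaw -0.304 box yaw -0.297 toolz [ 0.036 -0.008 -0.999] q [ 0.02  0.36  1.76 -0.01  0.98  0.33]
shift [-2.5 -6.1 11.4]
turn [-0.003 -0.037 -0.007]
0.8 23.9 209.2
0.75 18.2 205.9
0.7 12.6 202.2
0.65 7.3 198.3
0.6 2.1 194.2
0.55 -2.8 189.7
0.5 -7.6 185.1
0.45 -12.0 180.2
0.4 -16.3 175.1
0.35 -20.2 169.8
0.3 -23.9 164.3
0.25 -27.4 158.6
0.2 -30.5 152.7
0.15 -33.3 146.7
0.1 -35.9 140.6
0.05 -38.1 134.4
-0.0 -40.0 128.0
```

```bash
python3 -m handwheel '[[[0,-0.037,-0.007],[-1.5,-6,3],0],[[0,0,0],[-1,0,3],0],[[0,0,0],[0,0,3],0],[[0,0,0],[-3,0,3],0],[[0,0,0],[-4,0,3],0],[[0,0,0],[-4,0,3],0],[[0,0,0],[-4,0,3],0],[[0,0,0],[-4,0,3],0],[[0,0,0],[-4,0,4],0],[[0,0,0],[-4,0,4],0]]'
python3 - <<'E'
from h import *
st((-7.6,2,185))
p=shot("side","side4.png");cv2.imwrite("pics/side4c.png",cv2.resize(p["pixels"][80:240,180:360,::-1],None,fx=4,fy=3.6))
for q in ("toolbox_centre","lid_front"):
        for d in ctrl.spot_point(p,q)[:1]: print(q,round(d["score"],2),w(p,d["position"]).round(0))
E
```

```text
t: 6.47
ee_pos: [554.0, 37.7, 182.6]
orientation: [-3.104, 0.464, -0.008]
ft_force: [0.9, 0.9, 0.4]
width: 0.5
t 6.47 ee [554.   37.7 182.6] box -11.1 2.0 F [0.9 0.9 0.4] w 0.5
toolx yaw -0.297 box yaw -0.297 toolz [ 0.005  0.002 -1.   ] q [0.05 0.38 1.83 0.   0.93 0.34]
shift [ 3.5  0.  -2.4]
turn [-0.004 -0.004 -0.   ]
toolbox_centre 0.7 [568.  36.  43.]
lid_front 0.59 [548.  39. 178.]
```

View pics/side4c.png

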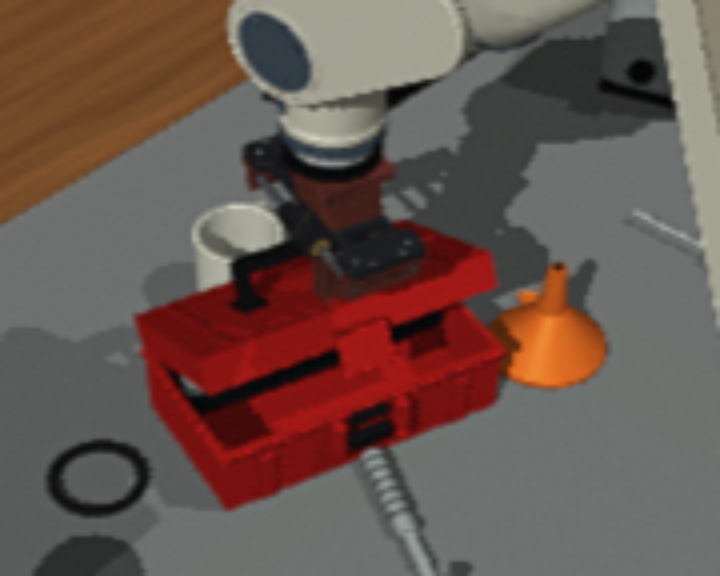

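The lid is swinging shut under the fingertips (contact at about (370,280) in the crop) and the box has stayed put. I keep following the arc.

```bash
python3 -m handwheel '[[[0,0,0],[-3,0,4],0],[[0,0,0],[-3,0,4],0],[[0,0,0],[-3,0,4],0],[[0,0,0],[-3,0,4],0],[[0,0,0],[-3,0,4],0],[[0,0,0],[-3,0,4],0],[[0,0,0],[-2,0,4],0],[[0,0,0],[-2,0,4],0],[[0,0,0],[-2,0,4],0],[[0,0,0],[-2,0,3],0]]'
python3 - <<'E'
from h import *
st((-38,2,140))
p=shot("side","side5.png")
for q in ("toolbox_centre","lid_front","handle","lid_hinge"):
        for d in ctrl.spot_point(p,q)[:1]: print(q,round(d["score"],2),w(p,d["position"]).round(0))
E
```

```text
t: 7.45
ee_pos: [527.6, 46.0, 139.9]
orientation: [-3.104, 0.464, -0.008]
ft_force: [0.7, -0.0, 0.8]
width: 0.3
t 7.45 ee [527.6  46.  139.9] box -38.7 2.3 F [ 0.7 -0.   0.8] w 0.3
toolx yaw -0.297 box yaw -0.297 toolz [ 0.006  0.002 -1.   ] q [0.06 0.41 1.91 0.   0.82 0.36]
shift [ 0.7  0.3 -0.1]
turn [-0.004 -0.005 -0.   ]
toolbox_centre 0.93 [566.  36.  45.]
lid_front 0.6 [520.  47. 132.]
handle 0.56 [572.  34. 161.]
lid_hinge 0.66 [638.  11.  79.]
```

```bash
python3 -m handwheel '[[[0,0,0],[-3,0,0],0],[[0,0,0],[-3,0,0],0],[[0,0,0],[-3,0,0],0],[[0,0,0],[-2,0,1],0],[[0,0,0],[0,0,1],0],[[0,0,0],[0,0,1],0],[[0,0,0],[0,0,1],0],[[0,0,0],[0,0,1],0],[[0,0,0],[0,0,1],0],[[0,0,0],[0,0,1],0]]'
python3 -c "
from h import *
st((-50,2,128))"
```

```text
t: 8.53
ee_pos: [516.7, 49.7, 136.6]
orientation: [-3.103, 0.464, -0.009]
ft_force: [-4.0, 0.2, 14.8]
width: 0.5
t 8.53 ee [516.7  49.7 136.6] box -50.3 2.7 F [-4.   0.2 14.8] w 0.5
toolx yaw -0.297 box yaw -0.297 toolz [ 0.006  0.003 -1.   ] q [0.07 0.4  1.93 0.   0.8  0.37]
shift [0.2 0.7 8.6]
turn [-0.004 -0.005 -0.   ]
```

```bash
python3 -m handwheel '[[[0,0,0],[0,0,1.3],0],[[0,0,0],[0,0,1.3],0],[[0,0,0],[0,0,1.3],0],[[0,0,0],[0,0,1.3],0],[[0,0,0],[0,0,1.3],0],[[0,0,0],[0,0,1.3],0],[[0,0,0],[0,0,1.3],0],[[0,0,0],[0,0,1.3],0],[[0,0,0],[0,0,1.3],0],[[0,0,0],[0,0,1.3],0]]'
python3 -c "
from h import *
st((-50,2,128))"
```

```text
t: 9.37
ee_pos: [516.5, 49.8, 135.8]
orientation: [-3.103, 0.464, -0.008]
ft_force: [-6.2, -0.7, 18.2]
width: 0.3
t 9.37 ee [516.5  49.8 135.8] box -50.5 2.7 F [-6.2 -0.7 18.2] w 0.3
toolx yaw -0.297 box yaw -0.297 toolz [ 0.005  0.003 -1.   ] q [0.07 0.41 1.93 0.   0.8  0.37]
shift [0.5 0.7 7.8]
turn [-0.004 -0.004 -0.001]
```

Run:
```python
from h import *
p=shot("side","side6.png");cv2.imwrite("pics/side6c.png",cv2.resize(p["pixels"][80:240,180:360,::-1],None,fx=4,fy=3.6,interpolation=cv2.INTER_CUBIC))
for q in ("toolbox_centre","lid_front","handle","lid_hinge","latch"):
        for d in ctrl.spot_point(p,q)[:1]: print(q,round(d["score"],2),w(p,d["position"]).round(0))
p=shot("wrist","w2.png")
```

```text
lid_front 0.69 [521.  47. 129.]
handle 0.88 [572.  34. 159.]
lid_hinge 0.69 [642.  13.  84.]Traceback (most recent call last):
  File "<stdin>", line 4, in <module>
ValueError: it knows: blender_jar, coffee_jar, funnel, handle, lid_front, lid_hinge, mug, screwdriver, silicone_ring, socket_wrench, toolbox_centre
```

View pics/side6c.png

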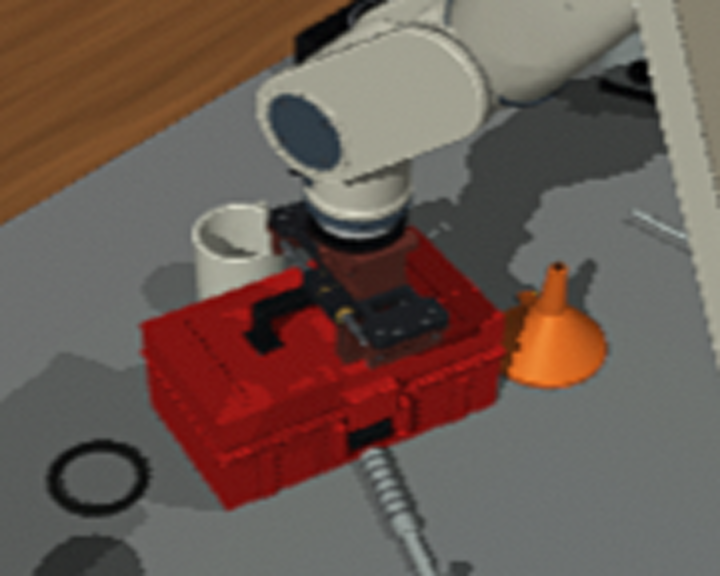

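The lid is nearly shut, with a thin dark seam still showing at (280,440) in the crop, and the latch nose isn't over yet. I press harder in small steps.

```bash
python3 -m handwheel '[[[0,0,0],[0.3,0,1.7],0],[[0,0,0],[0.3,0,2],0],[[0,0,0],[0,0,2],0],[[0,0,0],[0,0,2],0],[[0,0,0],[0,0,2],0],[[0,0,0],[0,0,2],0],[[0,0,0],[0,0,2],0],[[0,0,0],[0,0,2],0],[[0,0,0],[0,0,2],0],[[0,0,0],[0,0,2],0]]'
python3 -c "
from h import *
st((-50,2,128))"
```

```text
t: 10.45
ee_pos: [515.2, 50.3, 127.9]
orientation: [-3.103, 0.465, -0.0]
ft_force: [-9.6, -0.4, 27.1]
width: 0.7
t 10.45 ee [515.2  50.3 127.9] box -51.9 2.8 F [-9.6 -0.4 27.1] w 0.7
toolx yaw -0.298 box yaw -0.297 toolz [ 0.001  0.004 -1.   ] q [0.07 0.42 1.94 0.01 0.79 0.37]
shift [ 1.9  0.8 -0.2]
turn [-0.004  0.001 -0.001]
```

The TCP is at 127.9, which is the expected height with the lid shut, and the stop is hard. I back off and check that the lid stays down.

```bash
python3 -m handwheel '[[[0,0,0],[0,0,-3],0],[[0,0,0],[0,0,-6],0],[[0,0,0],[0,0,-10],0],[[0,0,0],[0,0,-13],0.3],[[0,0,0],[0,0,-13],0.7],[[0,0,0],[0,0,-13],1],[[0,0,0],[0,0,-13],1],[[0,0,0],[0,0,-10],1],[[0,0,0],[5,0,-6],1],[[0,0,0],[5,0,0],1]]'
python3 - <<'E'
from h import *
st((0,0,147))
for n in ("side","scene","wrist"):
  p=shot(n,n+"7.png")
  if n=="side":cv2.imwrite("pics/side7c.png",cv2.resize(p["pixels"][80:240,180:360,::-1],None,fx=4,fy=3.6,interpolation=cv2.INTER_CUBIC))
  for q in ("toolbox_centre","lid_front","handle","lid_hinge"):
        for d in ctrl.spot_point(p,q)[:1]: print(n,q,round(d["score"],2),w(p,d["position"]).round(0))
E
```

```text
t: 11.28
ee_pos: [525.5, 46.7, 221.6]
orientation: [-3.103, 0.465, -0.001]
ft_force: [0.3, -0.8, -0.6]
width: 43.6
t 11.28 ee [525.5  46.7 221.6] box -40.9 2.3 F [ 0.3 -0.8 -0.6] w 43.6
toolx yaw -0.297 box yaw -0.297 toolz [ 0.002  0.004 -1.   ] q [0.06 0.29 1.85 0.   0.99 0.36]
shift [40.9  2.6 74.6]
turn [-0.004 -0.    -0.001]
side lid_front 0.64 [519.  49. 123.]
side handle 0.92 [567.  33. 156.]
side lid_hinge 0.74 [639.  13.  81.]
scene lid_front 0.91 [517.  47. 120.]
scene handle 0.77 [562.  34. 157.]
scene lid_hinge 0.65 [634.  11.  86.]
wrist lid_front 0.96 [512.  47. 118.]
wrist handle 0.64 [566.  30. 163.]
```

View pics/side7c.png

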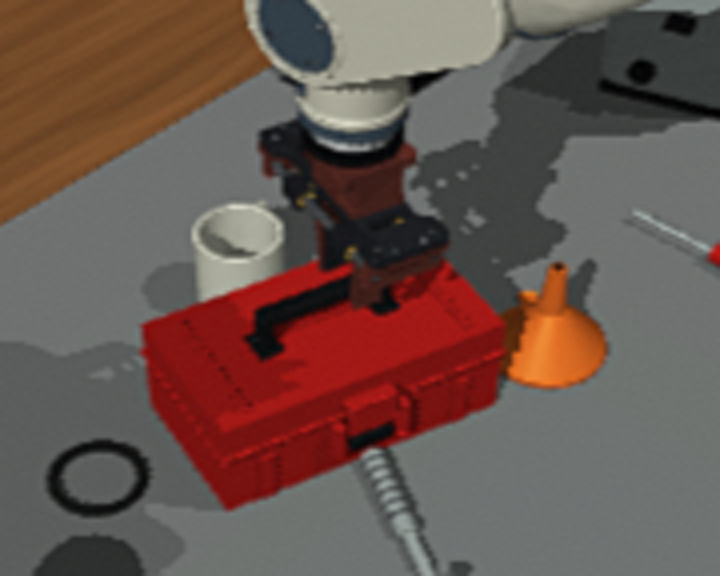

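View pics/wrist7.png

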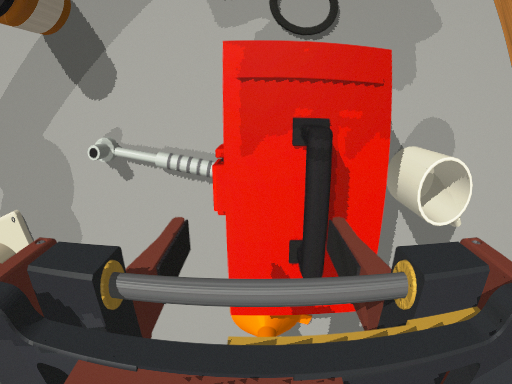

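The lid stays down flush (no seam in the crop) and lid_front reads z≈120, which is shut. The handle is at about (565,32,158), right over the box's centre. I move above it and descend with the jaws open.

```bash
python3 -m handwheel '[[[0,0,0],[9,0.6,0],1],[[0,0,0],[9,0.6,0],1],[[0,0,0],[9,0.6,0],1],[[0,0,0],[7,0.5,0],1],[[0,0,0],[5,0,2],1],[[0,0,0],[2,0,5],1],[[0,0,0],[0,0,6],1],[[0,0,0],[0,0,6],1],[[0,0,0],[0,0,6],1],[[0,0,0],[0,0,6],1]]'
python3 - <<'E'
from h import *
st((1,0,146.5))
p=shot("wrist","w8.png")
for d in ctrl.spot_point(p,"handle")[:1]: print(round(d["score"],2),w(p,d["position"]).round(0))
E
```

```text
t: 12.87
ee_pos: [568.5, 30.6, 186.5]
orientation: [-3.103, 0.466, -0.001]
ft_force: [-0.4, -0.3, -0.6]
width: 87.8
t 12.87 ee [568.5  30.6 186.5] box 4.8 -0.5 F [-0.4 -0.3 -0.6] w 87.8
toolx yaw -0.298 box yaw -0.297 toolz [ 0.001  0.004 -1.   ] q [0.03 0.4  1.79 0.   0.95 0.33]
shift [-3.8 -0.4 40. ]
turn [-0.004  0.    -0.002]
0.62 [565.  31. 159.]
```

View pics/w8.png

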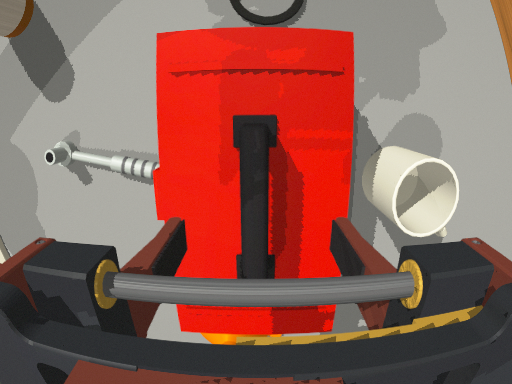

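The handle bar runs down column 255, on the camera's mid-plane, and is centred between the jaws. I descend 40 mm and close.

```bash
python3 -m handwheel '[[[-0.004,0,-0.002],[-1,0,5],1],[[0,0,0],[-0.5,0,5],1],[[0,0,0],[0,0,5],1],[[0,0,0],[0,0,5],1],[[0,0,0],[0,0,5],1],[[0,0,0],[0,0,5],1],[[0,0,0],[0,0,4],1],[[0,0,0],[0,0,3],1],[[0,0,0],[0,0,2],1],[[0,0,0],[0,0,1],1]]'
python3 -c "
from h import *
st((1,0,146.5))"
```

```text
t: 13.8
ee_pos: [565.8, 31.5, 141.9]
orientation: [3.107, -0.462, -0.003]
ft_force: [0.3, -0.5, 0.4]
width: 87.9
t 13.8 ee [565.8  31.5 141.9] box 2.0 -0.5 F [ 0.3 -0.5  0.4] w 87.9
toolx yaw -0.295 box yaw -0.297 toolz [-0.002 -0.001 -1.   ] q [ 0.03  0.46  1.82 -0.    0.87  0.33]
shift [-1.  -0.5 -4.6]
turn [0.001 0.002 0.001]
```

```bash
python3 -m handwheel '[[[0,0,0],[0,0,-2],0.8],[[0,0,0],[0,0,-2],0.6],[[0,0,0],[0,0,0],0],[[0,0,0],[0,0,0],0],[[0,0,0],[0,0,0],0],[[0,0,0],[0,0,0],0],[[0,0,0],[0,0,0],0],[[0,0,0],[0,0,0],0],[[0,0,0],[0,0,0],0],[[0,0,0],[0,0,0],0]]'
python3 -c "
from h import *
st((1,0,146.5))"
```

```text
t: 14.63
ee_pos: [566.6, 31.4, 147.4]
orientation: [3.107, -0.462, 0.0]
ft_force: [0.3, 0.3, 0.6]
width: 24.7
t 14.63 ee [566.6  31.4 147.4] box 2.8 -0.3 F [0.3 0.3 0.6] w 24.7
toolx yaw -0.295 box yaw -0.297 toolz [-0. -0. -1.] q [ 0.03  0.45  1.82 -0.    0.87  0.33]
shift [-1.8 -0.3  0.9]
turn [ 0.    -0.     0.001]
```

```bash
python3 -m handwheel '[[[0,0,0],[0,0,0],0],[[0,0,0],[0,0,0],0],[[0,0,0],[0,0,0],0],[[0,0,0],[0,0,0],0],[[0,0,0],[0,0,0],0],[[0,0,0],[0,0,0],0],[[0,0,0],[0,0,0],0],[[0,0,0],[0,0,-1],0],[[0,0,0],[0,0,-2],0],[[0,0,0],[0,0,-2],0]]'
python3 -c "
from h import *
st((1,0,146.5))"
```

```text
t: 15.47
ee_pos: [564.6, 31.5, 150.5]
orientation: [3.106, -0.462, -0.007]
ft_force: [0.0, 0.9, -6.9]
width: 17.5
t 15.47 ee [564.6  31.5 150.5] box 0.9 -0.8 F [ 0.   0.9 -6.9] w 17.5
toolx yaw -0.295 box yaw -0.297 toolz [-0.005 -0.001 -1.   ] q [ 0.03  0.44  1.82 -0.    0.89  0.33]
shift [ 0.1 -0.8  4. ]
turn [0.002 0.004 0.001]
```

Gripped (17.5 mm on the 18 mm bar) and load is building. Now I lift.

```bash
python3 -m handwheel '[[[0,0.004,0],[0,0,-3],0],[[0,0,0],[0,0,-4],0],[[0,0,0],[0,0,-5],0],[[0,0,0],[0,0,-6],0],[[0,0,0],[0,0,-6],0],[[0,0,0],[0,0,-6],0],[[0,0,0],[0,0,-6],0],[[0,0,0],[0,0,-6],0],[[0,0,0],[0,0,-6],0],[[0,0,0],[0,0,-6],0]]'
python3 -c "
from h import *
st((1,0,268))
p=shot('side','side9.png')"
```

```text
t: 16.3
ee_pos: [562.4, 31.4, 208.2]
orientation: [3.104, -0.462, -0.008]
ft_force: [-0.0, -0.1, -6.9]
width: 17.9
t 16.3 ee [562.4  31.4 208.2] box -1.2 -1.5 F [-0.  -0.1 -6.9] w 17.9
toolx yaw -0.295 box yaw -0.297 toolz [-0.006 -0.002 -1.   ] q [ 0.04  0.36  1.78 -0.    1.    0.33]
shift [  1.9  -1.3 -59.9]
turn [0.004 0.005 0.001]
```

View pics/side9.png

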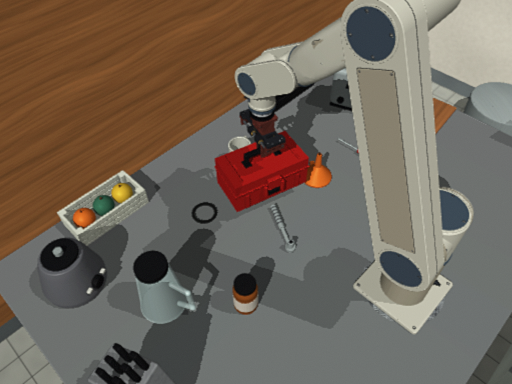

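The whole box is up, lid shut, with the funnel at (318,175) and the wrench at (283,228) undisturbed. I continue up.

```bash
python3 -m handwheel '[[[0.004,0.005,0],[0.3,0,-6],0],[[0,0,0],[0.3,0,-7],0],[[0,0,0],[0.3,0,-7],0],[[0,0,0],[0.3,0,-7],0],[[0,0,0],[0.3,0,-7],0],[[0,0,0],[0.2,0,-7],0],[[0,0,0],[0.2,0,-6],0],[[0,0,0],[0,0,-5],0],[[0,0,0],[0,0,-4],0],[[0,0,0],[0,0,-2],0]]'
python3 -c "
from h import *
st((0,0,268))"
```

```text
t: 17.18
ee_pos: [564.6, 30.8, 274.1]
orientation: [-3.107, 0.462, -0.004]
ft_force: [0.8, 1.0, -7.2]
width: 17.9
t 17.18 ee [564.6  30.8 274.1] box 1.1 -1.5 F [ 0.8  1.  -7.2] w 17.9
toolx yaw -0.295 box yaw -0.297 toolz [ 0.003  0.    -1.   ] q [0.03 0.29 1.73 0.   1.13 0.33]
shift [-1.1 -1.5  6.1]
turn [-0.001 -0.002  0.001]
```

```bash
python3 -m handwheel '[[[0,0,0],[0,0,1],0],[[0,0,0],[0,0,2],0],[[0,0,0],[0,0,1],0],[[0,0,0],[0,0,0],0],[[0,0,0],[0,0,0],0],[[0,0,0],[0,0,0],0],[[0,0,0],[0,0,0],0],[[0,0,0],[0,0,0],0],[[0,0,0],[0,0,0],0],[[0,0,0],[0,0,0],0]]'
python3 - <<'E'
from h import *
o=st((0,0,268));print(o['qvel'].round(3))
for n in ("side","scene"):
  p=shot(n,n+"10.png")
  for q in ("toolbox_centre","lid_front","handle","lid_hinge","socket_wrench","silicone_ring","funnel","mug"):
        for d in ctrl.spot_point(p,q)[:1]: print(n,q,round(d["score"],2),w(p,d["position"]).round(0))
E
```

```text
t: 18.02
ee_pos: [563.7, 30.7, 268.1]
orientation: [-3.107, 0.462, 0.001]
ft_force: [1.0, -0.6, -8.0]
width: 18.0
t 18.02 ee [563.7  30.7 268.1] box 0.2 -1.8 F [ 1.  -0.6 -8. ] w 18.0
toolx yaw -0.295 box yaw -0.297 toolz [-0.  0. -1.] q [0.03 0.29 1.73 0.   1.12 0.33]
shift [-0.2 -1.8  0.1]
turn [-0.     0.001  0.001]
[-0.     0.001  0.     0.     0.    -0.001]
side lid_front 0.69 [518.  48. 243.]
side handle 0.56 [563.  33. 275.]
side lid_hinge 0.72 [638.  11. 199.]
side socket_wrench 0.71 [407.  98.  -0.]
side silicone_ring 0.63 [642. 236.  -1.]
side funnel 0.74 [ 470. -168.    1.]
side mug 0.62 [637.  11. 201.]
scene lid_front 0.65 [512.  51. 243.]
scene handle 0.86 [562.  29. 277.]
scene lid_hinge 0.85 [628.  10. 203.]
scene socket_wrench 0.73 [402. 100.   2.]
scene silicone_ring 0.73 [638. 237.  -2.]
scene mug 0.97 [726. -24.  -1.]
```

View pics/side10.png

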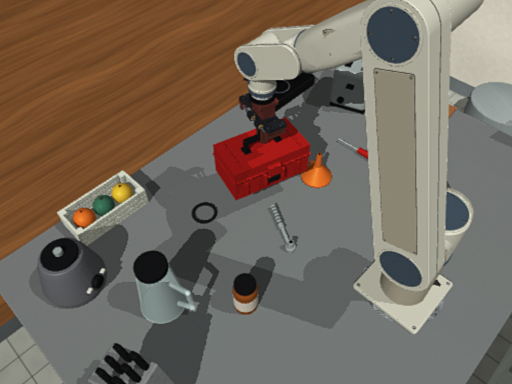

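View pics/scene10.png

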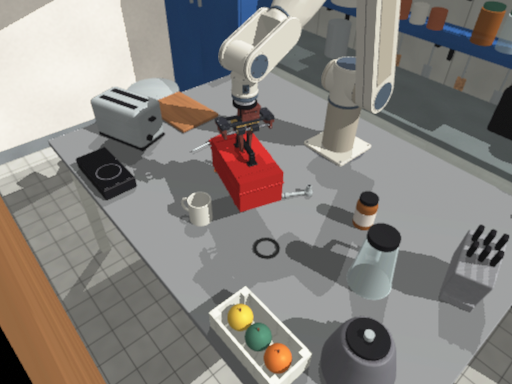

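Both views show the box level-looking with the lid shut and the bystanders where they were. The lid_front and hinge heights hint at a possible slight pitch (within noise), so I average a few shots to check.

Run:
```python
from h import *
import collections
D=collections.defaultdict(list)
for k in range(4):
 for n in ("side","scene","wrist"):
  p=ctrl.get_image(n)
  for q in ("toolbox_centre","lid_front","handle","lid_hinge"):
    for d in ctrl.spot_point(p,q)[:1]:
      if d["score"]>.5: D[q,n].append(w(p,d["position"]))
for k in sorted(D): print(k,len(D[k]),np.mean(D[k],0).round(1))
o=st()
p=shot("side","s11.png");cv2.imwrite("pics/side11c.png",cv2.resize(p["pixels"][80:220,190:340,::-1],None,fx=5,fy=4.2,interpolation=cv2.INTER_CUBIC))
p=shot("wrist","w11.png")
```

```text
('handle', 'scene') 4 [559.4  30.6 275.9]
('handle', 'side') 4 [563.2  35.2 275. ]
('handle', 'wrist') 4 [563.7  31.5 281.7]
('lid_front', 'scene') 4 [513.1  48.8 241.5]
('lid_front', 'side') 4 [516.4  48.5 243. ]
('lid_front', 'wrist') 3 [512.2  45.3 238.1]
('lid_hinge', 'scene') 4 [630.4  10.4 206. ]
('lid_hinge', 'side') 3 [638.3  11.  202. ]
t 21.92 ee [563.7  30.8 268.1] box 0.2 -1.8 F [-0.7 -0.2 -6.3] w 18.1
toolx yaw -0.295 box yaw -0.297 toolz [-0.  0. -1.] q [0.03 0.29 1.73 0.   1.12 0.33]
turn [-0.     0.     0.001]
```

View pics/side11c.png

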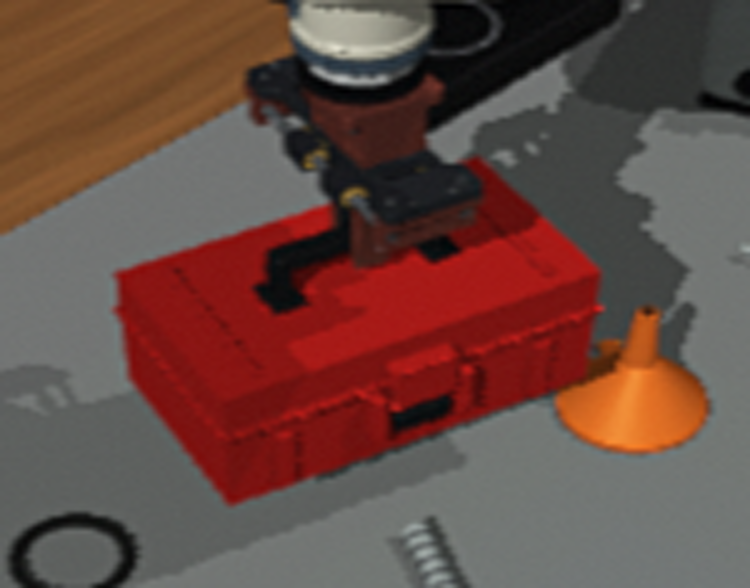

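View pics/w11.png

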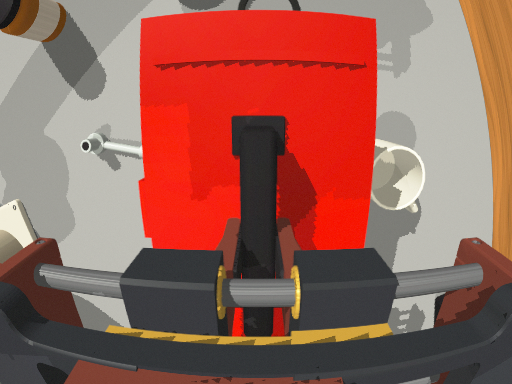

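The averages give a pitch within about 1° and noise, the box is 12 cm up, the lid is shut, and the arm has been still for 4 s. I hand in.

```bash
python3 -c "
from h import *
print(ctrl.close_job())"
```

```text
the job is handed in; nothing more can be done
None
```

I closed the toolbox lid, pressed it at the front until the latch snapped, took it by the handle and lifted it straight up about 12 cm. The job was handed in at about 22 s with the box still held; no verdict was reported.

- **Latch:** The closed fingertips pushed the lid along its arc and pressed down at the front. It needed 18–27 N against the stated 12 N, and the press point was roughly 0–10 mm nearer the lid's front edge than the marked spot. The TCP then dropped to 127.9 mm, exactly the shut height, and stopped hard. The lid stayed flush after I let go and throughout the lift. I could not read the latch's travel directly.
- **Hold:** The gripper reads 18 mm on the 18 mm bar, with 6–8 N of load. The TCP stayed at 268 mm with the arm still for 4 s, which puts the underside about 120 mm up.
- **Level:** The tool is vertical. The averaged point readings give about 1° of pitch, which is within noise. One earlier pair of readings suggested about 3°, and the averages did not bear that out.
- **Other things:** The wrench, ring, funnel and mug read within about 5 mm of where they started, where I could check them. One side-view mug reading landed on the toolbox, a false detection, and the scene view showed the mug unmoved. I checked the blender jar, coffee jar and screwdriver only by eye in the last pictures.

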